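# Fit out a terminal rail: switch, relay and surge arrester

## Robot

A 7-joint arm with a two-finger parallel gripper is mounted at the origin on a cart in front of the work surface, level with it; the furniture and walls round the work are solid. World frame = base frame: x ahead of the robot, y to its left, z up, the work surface at z = 0. Lengths are in mm, angles in degrees, forces in N, time in s.
With the tool pointing down it reaches from about 400 to 900 mm from the base axis. Payload 5.5 kg.
Tool frame: the origin (TCP) lies at the very end of the fingers, on their centre line; the grasp point (between the pads) lies hold_point_z behind it (hold_point_z is the distance from the TCP to the grasp point, in mm); z points along the fingers, y is the line along which they close (so a half turn about z gives the same grasp; the last joint's range is limited). The gripper opens to 85 mm and grips with 20 to 120 N. Pads are 22 mm wide; open, the fingers measure 114 mm over their backs; the gripper's body (76 mm by 85 mm) begins 54 mm behind the grasp point. The pads swing forward as they close: fully open they stand 13 mm farther back than shut.
Start: joints at [15.08, 28.699, -24.465, 88.831, 12.651, 65.22, -12.049], TCP at [650, 0.037, 231.31] pointing down, gripper open.
Joint ranges: [-164.97, 164.97], [-17.58, 116.51], [-87.97, 89.64], [11.32, 138.91], [-80.73, 260.73], [10.89, 115.49], [-147.41, 147.41]. Speed limits (degrees/s): [147.25, 147.25, 180, 180, 180, 180, 180].

## Interface

Orientations are given as a 3x3 rotation matrix whose columns are the frame's x, y, z axes.
In Python, from rig import * gives the robot as it stands.
- The arm moves only by the tool apply_moves, never from a script. Its argument "commands" is a list of rows, each a list of 4 numbers: the shift along the tool's x, y, z each as a share of 30 mm, from -1 to 1, then the turn about the tool's z as a share of 0.1 rad, from -1 to 1. In form: [[dx, dy, dz, roll], ...]. A call has 1 to 20 rows; each row shifts and turns the commanded pose from where the row before left it, along the tool's axes as they then stand; what a row does not reach is not made up. A row lasts 1/10 s, in which the tool goes at most 50 mm and 8.59 degrees, less where a joint would pass 70% of its speed; a pose out of reach is approached as far as the arm can. A call with a number of a shift or a turn outside -1 to 1 is refused whole. A call with a gripper value outside its range is refused whole. "claw" is the opening, from -1 (shut) to 1 (fully open), so that 0 is half open, set as the call begins (left out, the last holds). The fingers move at their own pace and stop on an object; "grip_force" is the grip in N (left out, the last holds). Time passes only in rows, so rows that do not move let the fingers close. It gives the time, the measured TCP pose, the force, the opening and the grip force at its end, in the units of the state.
- observe(): the state, without advancing time (a new reading comes with each control period).
- snapshot(name): name is "scene" or "side" or "wrist"; returns a dict with "image" (420x560x3 uint8, red, green, blue), "mtx" (3x3 intrinsics, pixels), "world_to_cam" (4x4, takes a point from world to camera coordinates). Camera axes: x right, y up, looking along -z (the intrinsics and any distortion apply to the point x, -y, -z); pixel columns grow to the right and rows downward; lengths in mm; the calibration is good to about 2 mm. The wrist camera is an equidistant fisheye: a pixel r from the principal point sees the ray r / f radians off the axis. A picture is of the moment at which its call begins. There is no depth.
- finish_job(): hands the job in; it is judged then, once.
Trained networks look in the newest picture that a camera, given by its name, has taken for a name from the list of things; names that differ only in an ending like _2 or _b are one class to them, and where a whole thing is asked for, a point or a joint stands for the part that bears it (a point fixed in the world has none). Each returns a list of dicts, best first, with "confidence" (0 to 1); they miss things now and then, are a little off and sometimes report something else, mostly with a low value. They report only what shows in the picture. A call takes as long as a camera call. They do not tell look-alikes from the thing itself.
- trace(camera, label): "mask" (420x560 bool, what is visible of it) and "extent" ([centre column, centre row, width, height] in pixels, round what is visible of it).
- tip_of(camera, label): "centre" ([row, column] in pixels: a listed point, or the origin of a listed thing).
The state is a dict: "time": time; "qpos": joint angles; "joint_vel": joint speeds; "effort": joint torques, N m; "eef_pos": TCP position; "tcp_rot": TCP orientation; "ft_force": force on the tool from outside, world axes, zero at the start; "wrist_torque": the same for the moment, N m; "opening": finger opening in mm; "grip_force": force on a finger pad.
Only numpy, scipy, OpenCV 4.12 (cv2) and the standard library are available. Lean on these libraries where they do the work, as an engineer would, in place of code of your own. Each camera call takes 0.05 s, during which the arm holds its last target. There are 200 camera calls.

## Task

Fit the loose devices onto the rail of the mounting plate, each hooked fully down over the rail: the main switch (red lever) right beside the brown and blue feed terminals, the surge arrester (amber nose) right beside the green and yellow earth terminals so that its earth lead stays short, neither with a gap of more than about a centimetre, and the relay socket between the two. Plug the clear relay fully into the socket, and leave the screwdriver, the cutters and the solder reel where they are.

Things in the scene. Friction and masses are not known exactly. Their poses are not given: they have to be found in the camera images.
- panel: Fixed zinc plate 150x290 mm with a steel rail along its y: 35 mm wide, top 18 mm above the bench. Origin: middle of the rail, at bench height; z up. A device fully down on the rail has its origin 10 mm above this. Rail free for y -77 to +77 mm, between the terminal pairs; grey end clamps outside them; grey wire duct 33 mm high at x 57 to 83 mm.
- feed_terminals: Brown and blue terminal pair, fixed on the rail near its left or right end; 56 mm across and 24 mm along the rail (its y), top 48 mm above the bench. Origin: middle of the pair on the rail's centre line, 3 mm above the bench.
- earth_terminals: Green terminal pair with yellow stripes, fixed on the rail near its other end; 56 mm across and 24 mm along the rail (its y), top 48 mm above the bench. Origin: middle of the pair on the rail's centre line, 3 mm above the bench.
- main_switch: Main switch, pale grey with a red lever on top (83 mm high in all), 84 (x) x 36 (y) mm, 200 g, loose. Origin: centre of underside, z up. Slot under it along y for the rail, 8 mm deep, 49 mm wide at the mouth, 39 inside. Above 40 mm height it narrows to a nose 45 (x) x 36 mm, up to 70 mm: grip its faces 45 mm apart, fingertips above 40 mm. Either way round.
- surge_arrester: Surge arrester, pale grey, amber nose with green windows, 84 (x) x 36 (y) mm, 200 g, loose. Origin: centre of underside, z up. Slot under it along y for the rail, 8 mm deep, 49 mm wide at the mouth, 39 inside. Above 40 mm height it narrows to a nose 45 (x) x 36 mm, up to 70 mm: grip its faces 45 mm apart, fingertips above 40 mm. Either way round.
- relay_socket: Low charcoal socket 78 (x) x 40 (y) mm, 140 g, loose. Origin: centre of underside, z up. Slot under it along y for the rail, 8 mm deep, 49 mm wide at the mouth, 39 inside. Above 24 mm height a turret 46 (x) x 40 mm, up to 50 mm: grip its faces 46 mm apart, fingertips above 24 mm. Opening in its top 38 (x) x 32 mm, tapering to 30 x 24, 14 deep. Either way round.
- relay: Clear relay with a copper coil inside, 61 mm tall, 90 g, loose. Origin: centre of underside, z up. Black plug foot 27 (x) x 21 (y) mm, 14 mm high; body above it 38 (x) x 32 mm: grip its faces 38 mm apart. Plugged in, its x lies along the socket's x, its foot stands on the floor of the opening and its origin is 36 mm above the socket's. Either way round.
- screwdriver: Small screwdriver with a blue handle, 119 x 13 x 11 mm, lying left of the plate; origin: middle, underside. Not part of the job.
- side_cutters: Side cutters with red handles, 114 x 40 x 9 mm, lying right of the plate; origin: middle, underside. Not part of the job.
- solder_reel: White-grey reel of solder wire, 55 mm wide, 61 mm high, standing left of the plate; origin: middle, underside. Not part of the job.
Not all that is in view belongs to the job. Leave any pink look-alike of the relay alone.

How it is judged:
By the outcome, as a careful person would: the job done as asked, in the order asked, and still so for the second after the job is handed in, with the robot touching nothing.
It also fails if it takes over 96 s, if anything falls off the work surface, if the arm or the gripper's body presses on something with over 40 N, if the wrist force passes 120 N, or if a joint passes its speed limit or range.

## Working session

There is one attempt and no reset: what is moved stays moved. The work goes in short steps, Python scripts to look and compute and a tool call to move; the robot and the scene stay as the last step left them, time stands still between calls to the robot, and variables do not carry over. Pictures are saved under pics/ and viewed, at most 14 in all, crops included, and the job is handed in when it is done.

Besides the shell and the picture viewer there is one more tool, called after "Emit:" as name(argument=value, ...), one argument or row to a line, values as JSON. apply_moves: Moves the arm, as the interface text tells. Shift numbers are shares of 30 mm and turn numbers shares of 0.1 rad, none past 1 either way. Its arguments: {"type":"object","properties":{"commands":{"type":"array"},"claw":{"type":"number"},"grip_force":{"type":"number"}},"required":["commands"]}

```bash
ls; mkdir -p pics; python3 - <<'E'
from rig import *
import cv2
s=observe(); print({k:s[k] for k in('time','eef_pos','tcp_rot','opening')}, [k for k in s])
for n in('scene','side','wrist'):
    d=snapshot(n); cv2.imwrite(f'pics/{n}0.png',d['image'][:,:,::-1])
    print(n,d['mtx'],d['world_to_cam'].round(3) if hasattr(d['world_to_cam'],'round') else d['world_to_cam'])
    for l in ['panel','feed_terminals','earth_terminals','main_switch','surge_arrester','relay_socket','relay','solder_reel']:
        print(l,[( [round(float(v)) for v in r['centre']],round(float(r['confidence']),2)) for r in tip_of(n,l)][:4])
E
```

```text
pics
{'time': 0.0, 'eef_pos': array([ 6.49276813e+02, -4.98926564e-02,  2.30218852e+02]), 'tcp_rot': array([[-3.20615797e-05,  9.99997950e-01, -2.02439301e-03],
       [ 9.99999997e-01,  3.22045080e-05,  7.05704839e-05],
       [ 7.06355338e-05, -2.02439074e-03, -9.99997948e-01]]), 'opening': 85.4367058291827} ['time', 'qpos', 'joint_vel', 'effort', 'eef_pos', 'tcp_rot', 'ft_force', 'wrist_torque', 'grip_force', 'opening']
scene [[434.76914566   0.         276.1396461 ]
 [  0.         434.76914566 211.04398085]
 [  0.           0.           1.        ]] [[-7.55000e-01 -6.56000e-01 -1.30000e-02  5.15993e+02]
 [ 3.89000e-01 -4.63000e-01  7.96000e-01 -1.76654e+02]
 [-5.28000e-01  5.96000e-01  6.05000e-01 -7.81933e+02]
 [ 0.00000e+00  0.00000e+00  0.00000e+00  1.00000e+00]]
panel [([207, 251], 0.77)]
feed_terminals [([228, 234], 0.76), ([285, 192], 0.39)]
earth_terminals [([194, 283], 0.6)]
main_switch [([246, 314], 0.63)]
surge_arrester [([219, 344], 0.61)]
relay_socket [([200, 375], 0.79)]
relay [([260, 188], 0.97), ([290, 238], 0.89), ([276, 281], 0.78)]
solder_reel [([263, 138], 0.61
[... 521 characters left out ...]
.93)]
relay_socket [([331, 275], 0.78)]
relay [([177, 214], 0.93), ([204, 207], 0.82), ([159, 268], 0.78)]
solder_reel [([140, 275], 0.91)]
wrist [[325.1922621    0.         277.34811621]
 [  0.         325.1922621  202.22616364]
 [  0.           0.           1.        ]] [[ 1.00000e+00  0.00000e+00 -0.00000e+00 -6.49665e+02]
 [-0.00000e+00  9.58000e-01 -2.88000e-01  3.69230e+01]
 [ 0.00000e+00  2.88000e-01  9.58000e-01 -3.77978e+02]
 [ 0.00000e+00  0.00000e+00  0.00000e+00  1.00000e+00]]
panel [([55, 253], 0.91)]
feed_terminals []
earth_terminals [([136, 260], 0.74)]
main_switch [([54, 107], 0.97)]
surge_arrester [([149, 112], 0.75)]
relay_socket [([236, 122], 0.59)]
relay []
solder_reel []
```

View pics/scene0.png

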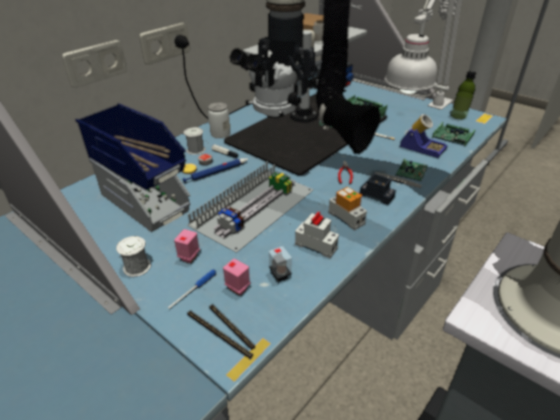

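View pics/wrist0.png

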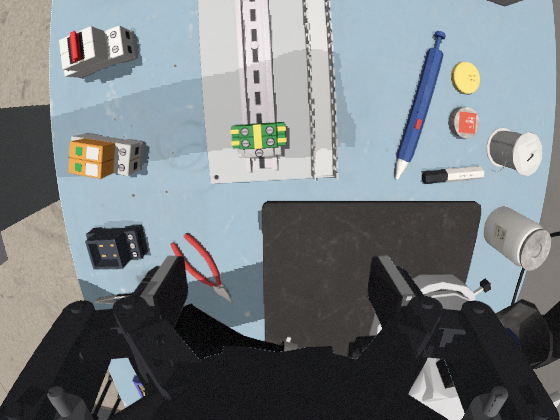

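View pics/side0.png

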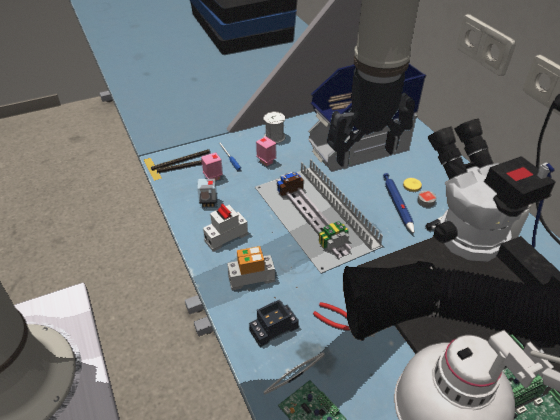

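Scene view: clear relay with black foot at (col 280,row 262); look-alikes are the pink blocks at (187,245) and (237,277), and the solder reel (133,256) and other jars are different. Main switch is at (316,235), surge arrester at (347,207), socket at (378,187). The rail's feed pair is at (232,218) and its earth pair at (282,183). I choose the clear one and will check it in a crop.

```bash
cat > h.py <<'E'
from rig import *
import numpy as np, cv2
from scipy.optimize import minimize
def proj(d,P,cam):
    P=np.atleast_2d(P); W=np.array(d['world_to_cam']); K=np.array(d['mtx'])
    c=P@W[:3,:3].T+W[:3,3]; x,y,z=c[:,0],-c[:,1],-c[:,2]
    if cam=='wrist':
        r=np.hypot(x,y)+1e-9; s=np.arctan2(r,z)/r
    else: s=1/z
    return np.c_[K[0,0]*x*s+K[0,2],K[1,1]*y*s+K[1,2]]
def box(lx,ly,z0,z1,cx=0,cy=0): # edges sampled
    v=np.linspace(-.5,.5,7); o=[]
    for a in v:
        for b in(-.5,.5):
            for c in(z0,z1):
                o+=[(a*lx+cx,b*ly+cy,c),(b*lx+cx,a*ly+cy,c)]
        for b in(-.5,.5):
            for c in(-.5,.5): o.append((b*lx+cx,c*ly+cy,z0+(a+.5)*(z1-z0)))
    return np.array(o)
M={'main_switch':[box(84,36,0,40),box(45,36,40,70),box(12,20,70,83)],
'surge_arrester':[box(84,36,0,40),box(45,36,40,70)],
'relay_socket':[box(78,40,0,24),box(46,40,24,50)],
'relay':[box(27,21,0,14),box(38,32,14,61)],
'panel':[box(150,290,0,3),box(26,290,0,33,70)],
'feed_terminals':[box(56,24,0,45)],'earth_terminals':[box(56,24,0,45)]}
def place(P,p,z):
    c,s=np.cos(p[2]),np.sin(p[2]); return P@np.array([[c,s,0],[-s,c,0],[0,0,1]])+[p[0],p[1],z]
def render(d,cam,name,p,z=0):
    m=np.zeros((420,560),np.uint8)
    for b in M[name]:
        h=cv2.convexHull(proj(d,place(b,p,z),cam).astype(np.float32))
        cv2.fillConvexPoly(m,np.round(h*16).astype(np.int32),1,shift=4)
    return m>0
def fit(views,name,p0,z=0): # views: [(cam,d,mask)]
    def cost(q):
        p=(q[0],q[1],q[2]/100); t=0
        for cam,d,m in views:
            r=render(d,cam,name,p,z); t+=1-(r&m).sum()/max(1,(r|m).sum())
        return t
    best=None
    for a in p0[2] if np.ndim(p0[2]) else [p0[2]]:
        q0=np.array([p0[0],p0[1],a*100])
        o=minimize(cost,q0,method='Nelder-Mead',options=dict(initial_simplex=[q0,q0+[20,0,0],q0+[0,20,0],q0+[0,0,15]],xatol=.1,fatol=1e-4,maxiter=200))
        if best is None or o.fun<best.fun: best=o
    return best.x/[1,1,100],best.fun/len(views)
def ray(d,uv,z,cam): # pixel to plane z
    o=minimize(lambda q:((proj(d,[q[0],q[1],z],cam)[0]-uv)**2).sum(),[600,0],method='Nelder-Mead',options=dict(xatol=.1,fatol=1e-3,maxiter=600)); return o.x
E
python3 - <<'E'
import rig; print([x for x in dir(rig) if not x.startswith('__')])
from h import *
D={c:snapshot(c) for c in('scene','side','wrist')}
for n,z in(('main_switch',0),('surge_arrester',0),('relay_socket',0),('relay',0),('panel',0),('feed_terminals',3),('earth_terminals',3)):
    V=[];
    for c in D:
        for r in trace(c,n):
            u,v,w,h=r['extent']
            print(n,c,round(r['confidence'],2),np.round([u,v,w,h]),ray(D[c],(u,v),25,c).round())
            if r['confidence']>.5: V.append((c,D[c],r['mask'])) if (n!='relay' or (c=='scene' and u>260) or (c=='side' and v>182 and u<209 )) else 0
    if V:
        u,v=np.argwhere(V[0][2]).mean(0)[::-1]
        p=ray(D[V[0][0]],(u,v),25,V[0][0])
        o=fit(V,n,(p[0],p[1],[-.4,0,.4]),z); print('  FIT',n,o[0].round(2),round(o[1],3),len(V))
s=D['scene']['image'][225:305,160:320]; t=D['side']['image'][140:220,160:320]
cv2.imwrite('pics/crop1.png',cv2.resize(np.vstack([s,t]),None,fx=3.7,fy=3.7,interpolation=cv2.INTER_CUBIC)[:,:,::-1])
E
```

```text
['MotionError', 'finish_job', 'hold_point_z', 'observe', 'snapshot', 'tip_of', 'trace']
main_switch scene 0.67 [317. 235.  47.  47.] [444. 144.]
main_switch scene 0.32 [204. 278.  20.  18.] [532. 381.]
main_switch side 0.71 [226. 227.  44.  50.] [442. 153.]
main_switch wrist 0.57 [100.  51.  81.  49.] [444. 152.]
  FIT main_switch [4.3925e+02 1.5144e+02 1.2000e-01] 0.114 3
surge_arrester scene 0.94 [348. 210.  40.  36.] [453.   0.]
surge_arrester side 0.56 [250. 269.  48.  38.] [439.   0.]
surge_arrester wrist 0.95 [105. 154.  77.  45.] [446.  29.]
  FIT surge_arrester [ 4.4504e+02  2.9410e+01 -1.8000e-01] 0.12 3
relay_socket scene 0.65 [375. 193.  34.  30.] [431. -70.]
relay_socket wrist 0.79 [119. 248.  63.  47.] [447. -92.]
  FIT relay_socket [ 4.3634e+02 -9.1590e+01  1.5000e-01] 0.109 2
relay scene 0.95 [236. 279.  23.  37.] [484. 344.]
relay scene 0.92 [282. 264.  22.  35.] [444. 259.]
relay scene 0.89 [188. 246.  28.  32.] [626. 343.]
relay side 0.78 [207. 194.  21.  28.] [411.   0.]
relay side 0.78 [211. 166.  20.  27.] [481. 355.]
relay side 0.64 [266. 152.  22.  28.] [619. 3
[... 169 characters left out ...]
 wrist 0.59 [270.  92. 138. 184.] [642.  90.]
panel wrist 0.39 [120. 245.  60.  49.] [448. -88.]
  FIT panel [6.3479e+02 1.3332e+02 5.0000e-02] 0.179 3
feed_terminals scene 0.6 [231. 218.  25.  23.] [626. 219.]
feed_terminals scene 0.3 [281. 266.  21.  30.] [442. 263.]
feed_terminals side 0.87 [289. 182.  25.  22.] [620. 227.]
feed_terminals side 0.41 [227. 229.  41.  53.] [441. 148.]
  FIT feed_terminals [ 6.1993e+02  2.1913e+02 -4.0000e-01] 0.384 2
earth_terminals scene 0.58 [281. 184.  20.  20.] [649.   0.]
earth_terminals side 0.79 [332. 233.  29.  28.] [630.  47.]
earth_terminals wrist 0.7 [259. 139.  56.  25.] [630.  40.]
  FIT earth_terminals [6.3055e+02 4.4410e+01 2.0000e-02] 0.282 3
```

View pics/crop1.png

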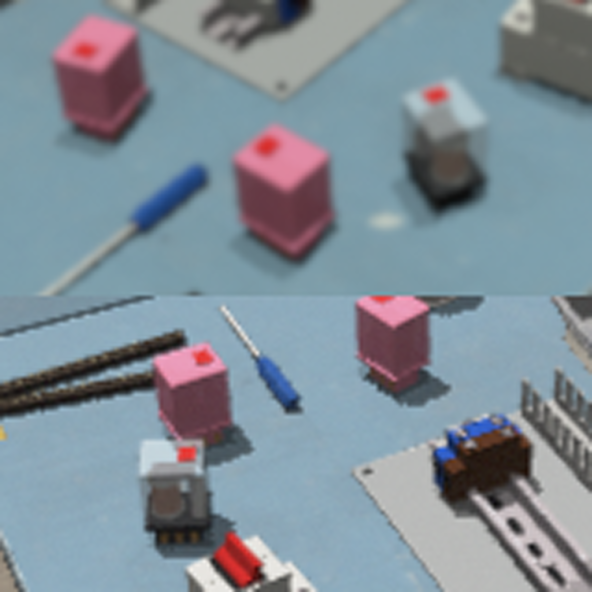

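The crop shows the clear relay with its black foot upright on the bench; the two pink ones are the look-alikes. I'll set out for the main switch.

Emit:
apply_moves(
  commands=[
    [0.72, -1, 0.33, 0],
    [0.72, -1, 0.33, 0],
    [0.72, -1, 0.33, 0],
    [0.72, -1, 0.33, 0],
    [0.72, -1, 0.33, 0],
    [0.72, -1, 0.33, 0],
    [0.72, -1, 0.33, 0],
    [0, 0, 0, -0.6],
    [0, 0, 0, -0.6],
    [0, 0, 0, 0],
  ],
  claw=1,
)

```text
time: 3.55
eef_pos: [439.9, 151.6, 162.2]
tcp_rot: [[-0.121, 0.993, 0.001], [0.993, 0.121, 0.0], [0.0, 0.001, -1.0]]
ft_force: [0.4, 0.4, 0.2]
opening: 85.3
grip_force: 0.0
```

```bash
cat > look.py <<'E'
import sys
from h import *
# look.py name x y yaw z : refit with wrist view, give move to tool axes
def go(name,x,y,yaw,z=0,save=None,cams=('wrist',),pick=None):
    V=[]; D={}
    for c in cams:
        d=snapshot(c); D[c]=d; tr=trace(c,name)
        if not tr: print(c,'none'); continue
        e=proj(d,[x,y,z+30],c)[0]
        r=min(tr,key=lambda r:np.hypot(r['extent'][0]-e[0],r['extent'][1]-e[1])-20*r['confidence'])
        print(c,round(r['confidence'],2),np.round(r['extent']),e.round()); V.append((c,d,r['mask']))
        if save: cv2.imwrite(f'pics/{save}_{c}.png',d['image'][:,:,::-1])
    p,f=fit(V,name,(x,y,[yaw-.15,yaw+.1]),z); print('FIT',name,p.round(3),round(f,3))
    rel(p[0],p[1],p[2]); return p,D
def rel(x,y,yaw):
    s=observe(); R=np.array(s['tcp_rot']); t=np.array(s['eef_pos'])
    dv=R.T@np.array([x-t[0],y-t[1],0]); a=np.arctan2(R[1,1],R[0,1]) # tool y heading
    e=(yaw-a+np.pi/2)%np.pi-np.pi/2
    print('time',round(s['time'],2),'tcp',t.round(1),'head',round(a,3),'tool dxy/30',(dv[:2]/30).round(2),'roll/0.1',round(-e/.1,2),'F',np.round(s['ft_force'],1),'open',round(s['opening'],1))
E
python3 - <<'E'
from look import *
print(hold_point_z)
go('main_switch',439,151,.12,save='ms1')
E
```

```text
18.700000000000003
wrist 0.94 [277. 197. 101.  64.] [276. 193.]
FIT main_switch [4.37431e+02 1.51884e+02 1.69000e-01] 0.057
time 3.65 tcp [440.3 151.2 162.2] head 0.118 tool dxy/30 [ 0.03 -0.09] roll/0.1 -0.51 F [-0.5 -0.4  0. ] open 85.5
```

Emit:
apply_moves(
  commands=[
    [0, -0.09, 0, -0.5],
    [0, 0, 0.8, 0],
    [0, 0, 0.8, 0],
    [0, 0, 0.8, 0],
    [0, 0, 0.8, 0],
    [0, 0, 0.4, 0],
    [0, 0, 0.3, 0],
    [0, 0, 0, 0],
  ],
)

```text
time: 4.45
eef_pos: [437.0, 150.8, 44.4]
tcp_rot: [[-0.169, 0.986, -0.001], [0.986, 0.169, -0.0], [-0.0, -0.001, -1.0]]
ft_force: [-0.8, 0.5, -0.2]
opening: 85.5
grip_force: 0.0
```

Emit:
apply_moves(
  commands=[
    [0, 0, 0, 0],
    [0, 0, 0, 0],
    [0, 0, 0, 0],
    [0, 0, 0, 0],
    [0, 0, 0, 0],
    [0, 0, 0, 0],
    [0, 0, 0, 0],
    [0, 0, 0, 0],
  ],
  claw=-1,
  grip_force=50,
)

```text
time: 5.25
eef_pos: [438.3, 151.2, 46.1]
tcp_rot: [[-0.169, 0.986, 0.002], [0.986, 0.169, 0.0], [-0.0, 0.002, -1.0]]
ft_force: [0.3, -0.0, 5.8]
opening: 43.7
grip_force: 51.2
```

Emit:
apply_moves(
  commands=[
    [0, 0, -0.5, 0],
    [0, 0, -1, 0],
    [0, 0, -1, 0.6],
    [0, 0, -1, 0.6],
    [0, 0.5, -1, 0],
    [0, 1, -0.4, 0],
    [0, 1, 0, 0],
    [0, 1, 0, 0],
    [0, 1, 0, 0],
    [0, 1, 0, 0],
    [0, 0.7, 0, 0],
    [0, 0, 0, 0],
    [0, 0, 0, 0],
  ],
)

```text
time: 6.55
eef_pos: [622.3, 160.0, 191.2]
tcp_rot: [[-0.05, 0.999, -0.002], [0.999, 0.05, -0.0], [0.0, -0.002, -1.0]]
ft_force: [-0.4, -0.1, -2.9]
opening: 44.0
grip_force: 52.4
```

```bash
python3 - <<'E'
from look import *
p,D=go('feed_terminals',620,222,.05,z=3,save='pan1')
D['wrist']
for n,z,e in(('panel',0,(628,133,.05)),('earth_terminals',3,(630,44,.05))):
    try: go(n,*e,z=z)
    except Exception as x: print(n,x)
E
```

```text
wrist 0.57 [279. 122.  62.  26.] [279. 120.]
FIT feed_terminals [6.20e+02 2.22e+02 5.00e-02] 0.128
time 6.65 tcp [621.7 160.3 191.6] head 0.051 tool dxy/30 [2.06 0.05] roll/0.1 0.01 F [-0.7 -0.  -2.6] open 44.1
wrist 0.86 [293. 192. 150. 262.] [283. 212.]
FIT panel [6.24596e+02 1.33519e+02 4.90000e-02] 0.514
time 6.75 tcp [622.1 160.3 192.1] head 0.051 tool dxy/30 [-0.9   0.04] roll/0.1 0.02 F [ 0.2  0.2 -2.3] open 44.5
wrist none
FIT earth_terminals [ 6.3e+02  4.4e+01 -1.0e-01] nan
time 6.85 tcp [622.5 160.3 192.3] head 0.05 tool dxy/30 [-3.88  0.05] roll/0.1 1.5 F [-0.3  0.3 -2.3] open 44.1h.py:45: RuntimeWarning: invalid value encountered in scalar divide
  return best.x/[1,1,100],best.fun/len(views)
```

View pics/pan1_wrist.png

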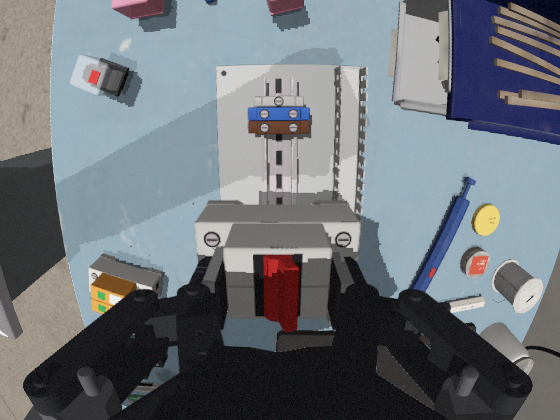

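```bash
python3 - <<'E'
from look import *
d=snapshot('wrist'); g=cv2.imread('pics/pan1_wrist.png')
for uv,z in (((217,66),3),((217,190),3),((366,66),3),((248,120),46),((311,120),46),((279,106),48),((279,134),48)):
    print(uv,z,ray(d,uv,z,'wrist').round(1))
cv2.imwrite('pics/pan1c.png',cv2.resize(g[55:215,200:380],None,fx=3.3,fy=3.3,interpolation=cv2.INTER_CUBIC))
# overlay outline check of hypothesis
for p in((624.6,133.5,.049),(628,133,.055)):
    q=place(np.array([[-75,145,3],[75,145,3],[-75,40,3],[-28,101,48],[28,101,48],[-28,77,48],[28,77,48],[-17.5,60,18],[17.5,60,18.]]),p,0)
    print(proj(d,q,'wrist').round(1).tolist())
E
```

```text
(217, 66) 3 [555.6 274.3]
(217, 190) 3 [558.8 144.8]
(366, 66) 3 [706.3 283.8]
(248, 120) 46 [593.3 221.3]
(311, 120) 46 [648.5 224.2]
(279, 106) 48 [619.8 234.9]
(279, 134) 48 [621.1 210.3]
[[204.4, 65.7], [352.7, 66.1], [206.8, 166.5], [246.5, 106.8], [311.0, 107.0], [246.8, 134.0], [310.6, 134.1], [260.6, 148.7], [296.5, 148.7]]
[[206.8, 66.6], [355.1, 66.5], [209.8, 167.5], [249.7, 107.7], [314.2, 107.6], [250.1, 134.9], [313.9, 134.8], [263.7, 149.4], [299.6, 149.3]]
```

View pics/pan1c.png

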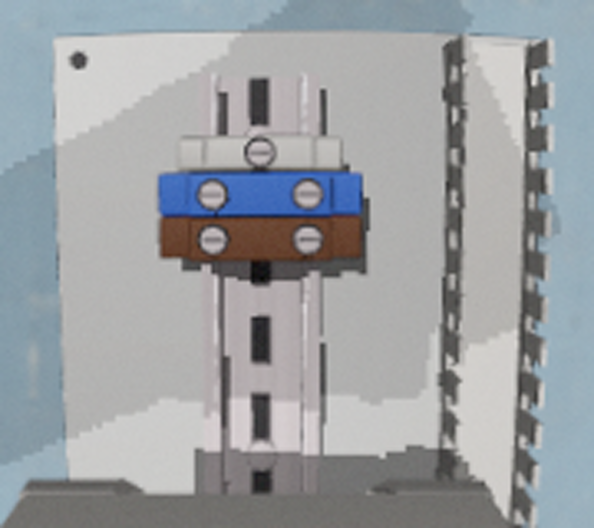

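The crop shows the feed pair at full-picture rows 107–134, cols 248–311, and the rail edges at cols 263/298. The panel is at about (626.3,133.2), yaw 0.053. Placing the switch.

Emit:
apply_moves(
  commands=[
    [0.87, 0.08, 0, 0],
    [0, 0, 0.8, 0],
    [0, 0, 0.8, 0],
    [0, 0, 0.8, 0],
    [0, 0, 0.8, 0],
    [0, 0, 0.5, 0],
    [0, 0, 0.3, 0],
    [0, 0, 0, 0],
  ],
)

```text
time: 7.7
eef_pos: [623.5, 186.2, 71.0]
tcp_rot: [[-0.05, 0.999, -0.002], [0.999, 0.05, -0.0], [-0.0, -0.002, -1.0]]
ft_force: [0.2, -0.2, -1.8]
opening: 44.3
grip_force: 52.4
```

```bash
python3 - <<'E'
from look import *
rel(623.4,186.3,.053)
d=snapshot('wrist'); s=snapshot('side')
a=cv2.resize(d['image'][80:300,150:410],None,fx=1.5,fy=1.5); b=cv2.resize(s['image'][110:260,210:390],(390,330),interpolation=cv2.INTER_CUBIC)
cv2.imwrite('pics/pl1.png',np.hstack([a,b])[:,:,::-1])
E
```

```text
time 7.7 tcp [623.5 186.2  71. ] head 0.05 tool dxy/30 [ 0. -0.] roll/0.1 -0.03 F [ 0.2 -0.2 -1.8] open 44.3
```

View pics/pl1.png

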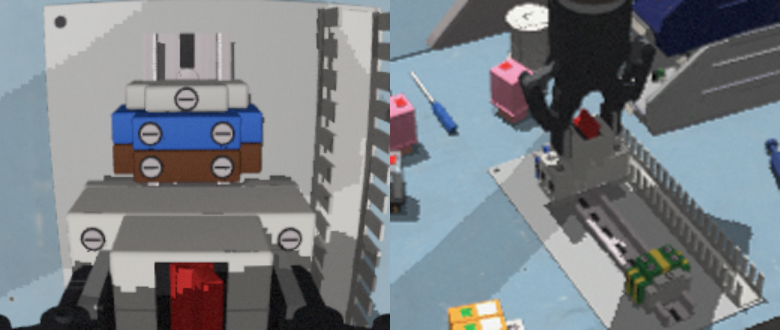

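The switch hovers centred behind the brown terminal (wrist crop: device centre col 191, terminals 187) with a small gap. Lowering it.

Emit:
apply_moves(
  commands=[
    [0, 0, 0.2, 0],
    [0, 0, 0.1, 0],
    [0, 0, 0.1, 0],
    [0, 0, 0.1, 0],
    [0, 0, 0.05, 0],
    [0, 0, 0, 0],
  ],
)

```text
time: 8.4
eef_pos: [624.1, 186.4, 56.2]
tcp_rot: [[-0.05, 0.999, -0.0], [0.999, 0.05, -0.0], [-0.0, -0.0, -1.0]]
ft_force: [-3.1, 0.2, 4.0]
opening: 43.8
grip_force: 53.0
```

Emit:
apply_moves(
  commands=[
    [0, 0, 0.1, 0],
    [0, 0, 0.05, 0],
    [0, 0, 0, 0],
  ],
)

```text
time: 8.7
eef_pos: [624.2, 186.4, 56.1]
tcp_rot: [[-0.05, 0.999, 0.001], [0.999, 0.05, -0.002], [-0.002, 0.0, -1.0]]
ft_force: [-13.7, -4.7, 32.4]
opening: 43.8
grip_force: 56.7
```

Emit:
apply_moves(
  commands=[
    [0, 0, -0.1, 0],
    [0, 0, 0, 0],
    [0, 0, 0, 0],
    [0, 0, -0.3, 0],
    [0, 0, -0.6, 0],
    [0, 0, -1, 0],
    [0, 0, -1, 0],
    [0, 0, -0.7, 0],
    [0, 0, 0, 0],
  ],
  claw=0.5,
)

```text
time: 9.6
eef_pos: [627.0, 187.8, 167.4]
tcp_rot: [[-0.05, 0.999, 0.008], [0.999, 0.05, 0.003], [0.002, 0.008, -1.0]]
ft_force: [0.2, -0.5, 1.1]
opening: 64.2
grip_force: 0.0
```

```bash
python3 - <<'E'
from look import *
p,D=go('main_switch',623.4,187,.053,z=10)
rel(445,29.4,-.18)
d=D['wrist']
cv2.imwrite('pics/pl2.png',cv2.resize(d['image'][60:330,120:440],None,fx=1.8,fy=1.8)[:,:,::-1])
E
```

```text
wrist 0.65 [274. 198. 103.  70.] [272. 195.]
FIT main_switch [6.23717e+02 1.86559e+02 5.00000e-02] 0.062
time 9.7 tcp [624.7 186.5 163.3] head 0.05 tool dxy/30 [ 0.   -0.03] roll/0.1 0.0 F [-0.4  0.3 -0.8] open 64.1
time 9.7 tcp [624.7 186.5 163.3] head 0.05 tool dxy/30 [-4.93 -6.24] roll/0.1 2.3 F [-0.4  0.3 -0.8] open 64.1
```

View pics/pl2.png

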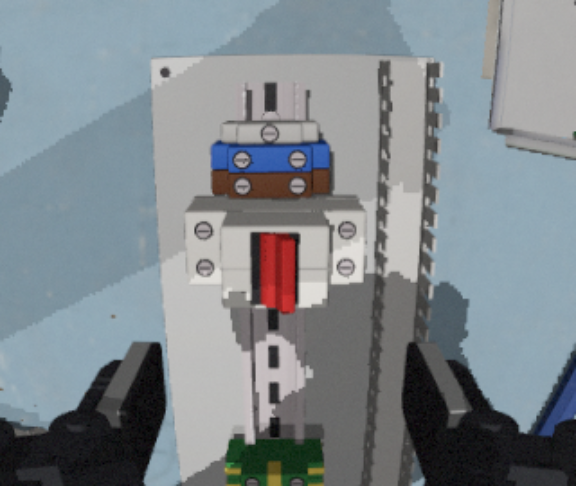

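The switch is seated next to the brown terminal (crop (270,250)), with a gap of a few millimetres. Now the arrester.

Emit:
apply_moves(
  commands=[
    [-0.7, -0.89, 0, 0],
    [-0.7, -0.89, 0, 0],
    [-0.7, -0.89, 0, 0],
    [-0.7, -0.89, 0, 0],
    [-0.7, -0.89, 0, 0],
    [-0.7, -0.89, 0, 0],
    [-0.7, -0.89, 0, 0.8],
    [0, 0, 0, 0.8],
    [0, 0, 0, 0.7],
    [0, 0, 0, 0],
    [0, 0, 0, 0],
  ],
  claw=1,
)

```text
time: 10.8
eef_pos: [444.3, 30.3, 161.5]
tcp_rot: [[0.177, 0.984, -0.001], [0.984, -0.177, 0.0], [-0.0, -0.001, -1.0]]
ft_force: [0.4, -0.7, -0.2]
opening: 85.3
grip_force: 0.0
```

```bash
python3 - <<'E'
from look import *
go('surge_arrester',445,29.4,-.18)
E
```

```text
wrist 0.79 [277. 197. 101.  64.] [279. 194.]
FIT surge_arrester [ 4.42889e+02  3.02030e+01 -2.17000e-01] 0.067
time 10.9 tcp [444.6  30.5 161.6] head -0.178 tool dxy/30 [-0.02 -0.05] roll/0.1 0.39 F [0.4 0.2 0. ] open 85.2
```

Emit:
apply_moves(
  commands=[
    [0, -0.05, 0, 0.4],
    [0, 0, 0.8, 0],
    [0, 0, 0.8, 0],
    [0, 0, 0.8, 0],
    [0, 0, 0.8, 0],
    [0, 0, 0.4, 0],
    [0, 0, 0.25, 0],
    [0, 0, 0, 0],
  ],
)

```text
time: 11.7
eef_pos: [443.0, 30.7, 45.9]
tcp_rot: [[0.218, 0.976, -0.001], [0.976, -0.218, 0.0], [-0.0, -0.001, -1.0]]
ft_force: [0.2, -0.1, -0.1]
opening: 85.1
grip_force: 0.0
```

Emit:
apply_moves(
  commands=[
    [0, 0, 0, 0],
    [0, 0, 0, 0],
    [0, 0, 0, 0],
    [0, 0, 0, 0],
    [0, 0, 0, 0],
    [0, 0, 0, 0],
    [0, 0, 0, 0],
    [0, 0, 0, 0],
  ],
  claw=-1,
)

```text
time: 12.5
eef_pos: [444.2, 30.5, 47.6]
tcp_rot: [[0.218, 0.976, 0.002], [0.976, -0.218, -0.0], [0.0, 0.002, -1.0]]
ft_force: [-1.2, 0.3, 6.4]
opening: 44.2
grip_force: 50.7
```

Emit:
apply_moves(
  commands=[
    [0, 0, -0.5, 0],
    [0, 0, -1, 0],
    [0, 0, -1, -0.9],
    [0, 0, -1, -0.9],
    [0, 0, -0.5, -0.9],
    [0.2, 0.9, 0, 0],
    [0.2, 0.9, 0, 0],
    [0.2, 0.9, 0, 0],
    [0.2, 0.9, 0, 0],
    [0.2, 0.9, 0, 0],
    [0.2, 0.9, 0, 0],
    [0.12, 0.85, 0, 0],
    [0, 0, 0, 0],
    [0, 0, 0, 0],
  ],
)

```text
time: 13.9
eef_pos: [628.1, 79.4, 166.0]
tcp_rot: [[-0.05, 0.999, -0.001], [0.999, 0.05, 0.0], [0.0, -0.001, -1.0]]
ft_force: [-1.1, -0.4, -2.5]
opening: 44.0
grip_force: 52.1
```

```bash
python3 - <<'E'
from look import *
rel(629.2,79.9,.053)
d=snapshot('wrist')
q=place(np.array([[-17.5,20,18],[17.5,20,18.],[-17.5,0,18],[17.5,0,18]]),(626.3,133.2,.053),0)
print(proj(d,q,'wrist').round(1).tolist())
cv2.imwrite('pics/pl3.png',cv2.resize(d['image'][60:330,120:440],None,fx=1.8,fy=1.8)[:,:,::-1])
E
```

```text
time 13.9 tcp [628.1  79.4 166. ] head 0.05 tool dxy/30 [0.01 0.04] roll/0.1 -0.03 F [-1.1 -0.4 -2.5] open 44.0
[[259.0, 107.2], [298.9, 107.2], [259.2, 129.7], [298.8, 129.6]]
```

View pics/pl3.png

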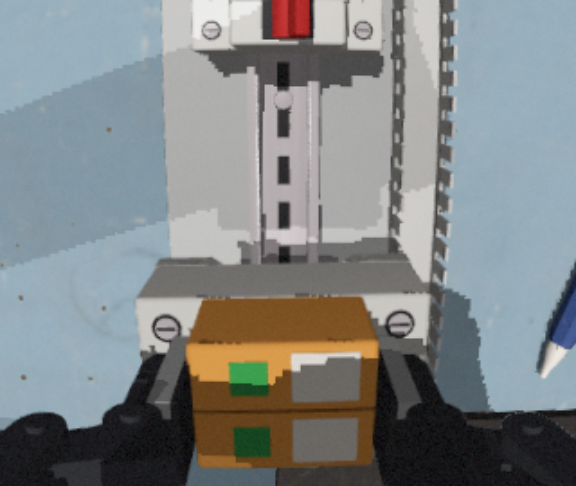

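The rail (crop cols 247–319) lines up with the held arrester (body cols 137–430); lowering it.

Emit:
apply_moves(
  commands=[
    [0, 0, 0.8, 0],
    [0, 0, 0.8, 0],
    [0, 0, 0.8, 0],
    [0, 0, 0.5, 0],
    [0, 0, 0.3, 0],
    [0, 0, 0.2, 0],
    [0, 0, 0.1, 0],
    [0, 0, 0.1, 0],
    [0, 0, 0.1, 0],
    [0, 0, 0.05, 0],
    [0, 0, 0, 0],
  ],
)

```text
time: 15.05
eef_pos: [629.5, 79.7, 57.7]
tcp_rot: [[-0.05, 0.999, 0.002], [0.999, 0.05, -0.001], [-0.001, 0.002, -1.0]]
ft_force: [-8.1, -2.6, 17.5]
opening: 43.9
grip_force: 54.5
```

Emit:
apply_moves(
  commands=[
    [0, 0, 0, 0],
    [0, 0, 0, 0],
    [0, 0, 0, 0],
    [0, 0, -0.3, 0],
    [0, 0, -0.6, 0],
    [0, 0, -1, 0],
    [0, 0, -1, 0],
    [0, 0, -0.7, 0],
    [0, 0, 0, 0],
  ],
  claw=0.5,
)

```text
time: 15.95
eef_pos: [631.7, 80.3, 167.5]
tcp_rot: [[-0.05, 0.999, 0.008], [0.999, 0.05, 0.001], [0.001, 0.008, -1.0]]
ft_force: [1.4, -0.3, 0.7]
opening: 64.2
grip_force: 0.0
```

```bash
python3 - <<'E'
from look import *
p,D=go('surge_arrester',629,79,.053,z=10)
try: go('earth_terminals',631,44.4,.053,z=3)
except Exception as e: print(e)
rel(436.3,-91.6,.15)
d=D['wrist']
cv2.imwrite('pics/pl4.png',cv2.resize(d['image'][60:330,120:440],None,fx=1.8,fy=1.8)[:,:,::-1])
E
```

```text
wrist 0.76 [274. 199. 105.  64.] [273. 196.]
FIT surge_arrester [6.29214e+02 7.94210e+01 6.20000e-02] 0.062
time 16.05 tcp [629.2  79.4 163.4] head 0.05 tool dxy/30 [-0. -0.] roll/0.1 -0.13 F [-0.1 -0.4 -0.4] open 64.3
wrist 0.73 [276. 237.  66.  27.] [277. 231.]
FIT earth_terminals [6.29826e+02 4.09850e+01 3.03000e-01] 0.658
time 16.15 tcp [628.   79.2 161.4] head 0.05 tool dxy/30 [-1.27 -0.  ] roll/0.1 -2.53 F [-1.   0.3 -0.5] open 64.3
time 16.15 tcp [628.   79.2 161.4] head 0.05 tool dxy/30 [-5.37 -6.66] roll/0.1 -1.0 F [-1.   0.3 -0.5] open 64.3
```

View pics/pl4.png

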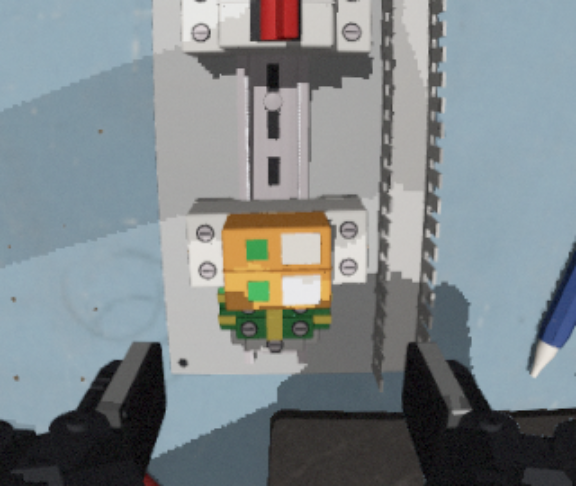

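The arrester is seated in front of the green/yellow pair (crop (278,270)), with a gap of about 5 mm by the positions. Now the socket.

Emit:
apply_moves(
  commands=[
    [-0.67, -0.83, 0, 0],
    [-0.67, -0.83, 0, 0],
    [-0.67, -0.83, 0, 0],
    [-0.67, -0.83, 0, 0],
    [-0.67, -0.83, 0, 0],
    [-0.67, -0.83, 0, 0],
    [-0.67, -0.83, 0, 0],
    [-0.67, -0.83, 0, -0.5],
    [0, 0, 0, -0.5],
    [0, 0, 0, 0],
    [0, 0, 0, 0],
  ],
  claw=1,
)

```text
time: 17.25
eef_pos: [437.7, -90.8, 161.6]
tcp_rot: [[-0.148, 0.989, -0.001], [0.989, 0.148, 0.001], [0.001, -0.0, -1.0]]
ft_force: [0.4, -0.6, -0.3]
opening: 85.4
grip_force: 0.0
```

```bash
python3 - <<'E'
from look import *
go('relay_socket',436.3,-91.6,.15)
E
```

```text
wrist 0.96 [276. 193.  91.  64.] [276. 194.]
FIT relay_socket [ 4.34687e+02 -9.11500e+01  1.12000e-01] 0.079
time 17.35 tcp [438.1 -90.4 161.7] head 0.15 tool dxy/30 [-0.01 -0.12] roll/0.1 0.38 F [ 0.1 -0.3 -0.7] open 85.2
```

Emit:
apply_moves(
  commands=[
    [0, -0.12, 0, 0.4],
    [0, 0, 0.9, 0],
    [0, 0, 0.9, 0],
    [0, 0, 0.9, 0],
    [0, 0, 0.8, 0],
    [0, 0, 0.5, 0],
    [0, 0, 0.4, 0],
    [0, 0, 0, 0],
  ],
)

```text
time: 18.15
eef_pos: [433.4, -90.8, 28.6]
tcp_rot: [[-0.111, 0.994, -0.003], [0.994, 0.111, 0.001], [0.001, -0.003, -1.0]]
ft_force: [-0.4, 0.6, 0.2]
opening: 85.5
grip_force: 0.0
```

Emit:
apply_moves(
  commands=[
    [0, 0, 0, 0],
    [0, 0, 0, 0],
    [0, 0, 0, 0],
    [0, 0, 0, 0],
    [0, 0, 0, 0],
    [0, 0, 0, 0],
    [0, 0, 0, 0],
    [0, 0, 0, 0],
  ],
  claw=-1,
)

```text
time: 18.95
eef_pos: [435.1, -91.9, 31.2]
tcp_rot: [[-0.109, 0.994, 0.002], [0.994, 0.109, -0.001], [-0.001, 0.002, -1.0]]
ft_force: [-1.0, 0.8, 4.8]
opening: 45.1
grip_force: 51.2
```

Emit:
apply_moves(
  commands=[
    [0, 0, -0.5, 0],
    [0, 0, -1, 0],
    [0, 0, -1, 0.56],
    [0, 0, -1, 0],
    [0, 0, -1, 0],
    [0.79, 0.75, -0.3, 0],
    [0.79, 0.75, 0, 0],
    [0.79, 0.75, 0, 0],
    [0.79, 0.75, 0, 0],
    [0.79, 0.75, 0, 0],
    [0.79, 0.75, 0, 0],
    [0.79, 0.75, 0, 0],
    [0.79, 0.75, 0, 0],
    [0.79, 0.75, 0, 0],
    [0, 0, 0, 0],
    [0, 0, 0, 0],
  ],
)

```text
time: 20.55
eef_pos: [624.5, 132.9, 173.9]
tcp_rot: [[-0.055, 0.998, -0.001], [0.998, 0.055, 0.0], [0.0, -0.001, -1.0]]
ft_force: [-1.0, -0.0, -1.7]
opening: 44.6
grip_force: 51.5
```

```bash
python3 - <<'E'
from look import *
rel(625.8,132.3,.053)
E
```

```text
time 20.55 tcp [624.5 132.9 173.9] head 0.055 tool dxy/30 [-0.02  0.04] roll/0.1 0.02 F [-1.  -0.  -1.7] open 44.6
```

Emit:
apply_moves(
  commands=[
    [0, 0, 0.8, 0],
    [0, 0, 0.8, 0],
    [0, 0, 0.8, 0],
    [0, 0, 0.8, 0],
    [0, 0, 0.5, 0],
    [0, 0, 0.3, 0],
    [0, 0, 0.2, 0],
    [0, 0, 0.1, 0],
    [0, 0, 0.1, 0],
    [0, 0, 0.1, 0],
    [0, 0, 0.05, 0],
    [0, 0, 0, 0],
  ],
)

```text
time: 21.75
eef_pos: [625.6, 132.5, 41.2]
tcp_rot: [[-0.054, 0.999, 0.002], [0.999, 0.054, -0.001], [-0.001, 0.002, -1.0]]
ft_force: [-7.7, -3.0, 19.8]
opening: 44.8
grip_force: 53.9
```

Emit:
apply_moves(
  commands=[
    [0, 0, 0, 0],
    [0, 0, 0, 0],
    [0, 0, 0, 0],
    [0, 0, -0.3, 0],
    [0, 0, -0.6, 0],
    [0, 0, -1, 0],
    [0, 0, -1, 0],
    [0, 0, -1, 0],
    [0, 0, -0.6, 0],
    [0, 0, 0, 0],
  ],
  claw=0.4,
)

```text
time: 22.75
eef_pos: [627.4, 133.3, 177.6]
tcp_rot: [[-0.054, 0.999, 0.008], [0.999, 0.054, 0.002], [0.001, 0.008, -1.0]]
ft_force: [1.1, 0.2, 0.7]
opening: 59.8
grip_force: 0.0
```

```bash
python3 - <<'E'
from look import *
p,D=go('relay_socket',626,133,.053,z=10)
rel(442.2,265.7,-.36)
d=D['wrist']
cv2.imwrite('pics/pl5.png',cv2.resize(d['image'][60:330,120:440],None,fx=1.8,fy=1.8)[:,:,::-1])
E
```

```text
wrist 0.77 [276. 191.  88.  56.] [275. 192.]
FIT relay_socket [6.25630e+02 1.32668e+02 2.20000e-02] 0.084
time 22.85 tcp [625.2 132.3 173.6] head 0.054 tool dxy/30 [0.01 0.01] roll/0.1 0.32 F [-1.5 -1.  -0.2] open 60.0
time 22.85 tcp [625.2 132.3 173.6] head 0.054 tool dxy/30 [ 4.77 -5.85] roll/0.1 4.14 F [-1.5 -1.  -0.2] open 60.0
```

View pics/pl5.png

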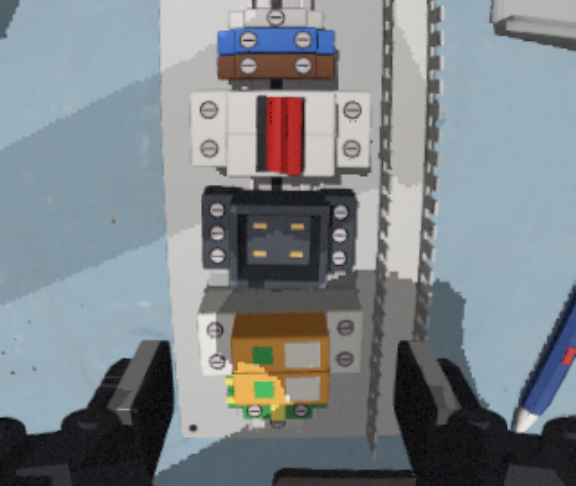

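All three devices are seated in order; the socket opening is at crop (280,242), between switch and arrester. Now the relay.

Emit:
apply_moves(
  commands=[
    [0.68, -0.84, 0, 0],
    [0.68, -0.84, 0, 0],
    [0.68, -0.84, 0, 0],
    [0.68, -0.84, 0, 0],
    [0.68, -0.84, 0, 0],
    [0.68, -0.84, 0, 0],
    [0.68, -0.84, 0, 0],
    [0, 0, 0, 0.85],
    [0, 0, 0, 0.85],
    [0, 0, 0, 0.85],
    [0, 0, 0, 0.85],
    [0, 0, 0, 0.7],
    [0, 0, 0, 0],
    [0, 0, 0, 0],
  ],
  claw=1,
)

```text
time: 24.25
eef_pos: [440.4, 265.0, 171.8]
tcp_rot: [[0.347, 0.938, -0.001], [0.938, -0.347, -0.001], [-0.001, -0.001, -1.0]]
ft_force: [0.6, -0.4, 1.0]
opening: 85.5
grip_force: 0.0
```

```bash
python3 - <<'E'
from look import *
p,D=go('relay',442.2,265.7,-.36)
d=D['wrist']; i=d['image'].copy()
m=render(d,'wrist','relay',p).astype(np.uint8)
cs,_=cv2.findContours(m,0,2); cv2.drawContours(i,cs,-1,(0,255,0),1)
cv2.imwrite('pics/pl6.png',cv2.resize(i[110:290,170:390],None,fx=2.6,fy=2.6)[:,:,::-1])
E
```

```text
wrist 0.88 [277. 190.  46.  52.] [280. 188.]
FIT relay [ 4.39948e+02  2.68154e+02 -3.75000e-01] 0.112
time 24.35 tcp [440.7 265.1 172.1] head -0.355 tool dxy/30 [ 0.09 -0.06] roll/0.1 0.21 F [ 1.  -0.3 -0.5] open 85.4
```

View pics/pl6.png

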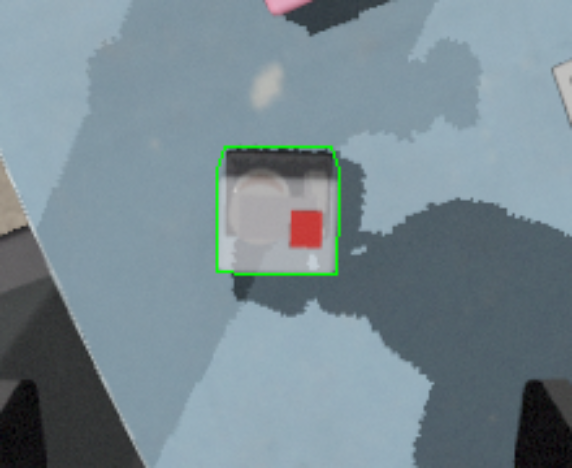

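The fitted outline matches the clear relay (crop (278,210)), upright with its foot down. Grasping it.

Emit:
apply_moves(
  commands=[
    [0.09, -0.05, 0, 0.2],
    [0, 0, 0.9, 0],
    [0, 0, 0.9, 0],
    [0, 0, 0.9, 0],
    [0, 0, 0.9, 0],
    [0, 0, 0.7, 0],
    [0, 0, 0.4, 0],
    [0, 0, 0, 0],
  ],
)

```text
time: 25.15
eef_pos: [439.4, 267.9, 30.1]
tcp_rot: [[0.367, 0.93, -0.003], [0.93, -0.367, -0.001], [-0.002, -0.002, -1.0]]
ft_force: [-0.7, 0.2, -0.2]
opening: 85.4
grip_force: 0.0
```

Emit:
apply_moves(
  commands=[
    [0, 0, 0, 0],
    [0, 0, 0, 0],
    [0, 0, 0, 0],
    [0, 0, 0, 0],
    [0, 0, 0, 0],
    [0, 0, 0, 0],
    [0, 0, 0, 0],
    [0, 0, 0, 0],
    [0, 0, 0, 0],
  ],
  claw=-1,
  grip_force=40,
)

```text
time: 26.05
eef_pos: [441.4, 268.8, 32.6]
tcp_rot: [[0.367, 0.93, 0.002], [0.93, -0.367, 0.001], [0.001, 0.001, -1.0]]
ft_force: [-0.6, -0.4, 6.1]
opening: 37.5
grip_force: 40.3
```

Emit:
apply_moves(
  commands=[
    [0, 0, -0.5, 0],
    [0, 0, -1, 0],
    [0, 0, -1, -0.85],
    [0, 0, -1, -0.85],
    [0, 0, -0.8, -0.85],
    [0, 0, 0, -0.85],
    [0, 0, 0, -0.8],
    [-0.69, 0.84, 0, 0],
    [-0.69, 0.84, 0, 0],
    [-0.69, 0.84, 0, 0],
    [-0.69, 0.84, 0, 0],
    [-0.69, 0.84, 0, 0],
    [-0.69, 0.84, 0, 0],
    [-0.67, 0.84, 0, 0],
    [0, 0, 0, 0],
    [0, 0, 0, 0],
  ],
)

```text
time: 27.65
eef_pos: [623.2, 131.1, 160.9]
tcp_rot: [[-0.042, 0.999, -0.0], [0.999, 0.042, 0.0], [0.0, -0.0, -1.0]]
ft_force: [-1.7, 0.8, -1.5]
opening: 37.2
grip_force: 40.7
```

```bash
python3 - <<'E'
from look import *
rel(625.7,133.5,.045)
E
```

```text
time 27.65 tcp [623.2 131.1 160.9] head 0.042 tool dxy/30 [0.08 0.09] roll/0.1 -0.03 F [-1.7  0.8 -1.5] open 37.2
```

Emit:
apply_moves(
  commands=[
    [0.08, 0.09, 0, 0],
    [0, 0, 0.7, 0],
    [0, 0, 0.7, 0],
    [0, 0, 0.6, 0],
    [0, 0, 0, 0],
    [0, 0, 0, 0],
  ],
)

```text
time: 28.25
eef_pos: [625.3, 135.3, 100.6]
tcp_rot: [[-0.045, 0.999, -0.001], [0.999, 0.045, 0.0], [0.0, -0.001, -1.0]]
ft_force: [-0.0, 0.1, -1.8]
opening: 37.2
grip_force: 40.7
```

```bash
python3 - <<'E'
from look import *
rel(625.7,133.5,.045)
d={c:snapshot(c) for c in('wrist','side','scene')}
f=lambda c,y,x,h,w:cv2.resize(d[c]['image'][y:y+h,x:x+w],(390,290),interpolation=cv2.INTER_CUBIC)
cv2.imwrite('pics/pl7.png',np.vstack([np.hstack([f('wrist',90,170,164,220),f('side',150,250,82,110)]),np.hstack([f('scene',160,215,82,110),f('side',195,290,41,55)])])[:,:,::-1])
E
```

```text
time 28.25 tcp [625.3 135.3 100.6] head 0.045 tool dxy/30 [-0.06  0.01] roll/0.1 0.0 F [-0.   0.1 -1.8] open 37.2
```

View pics/pl7.png

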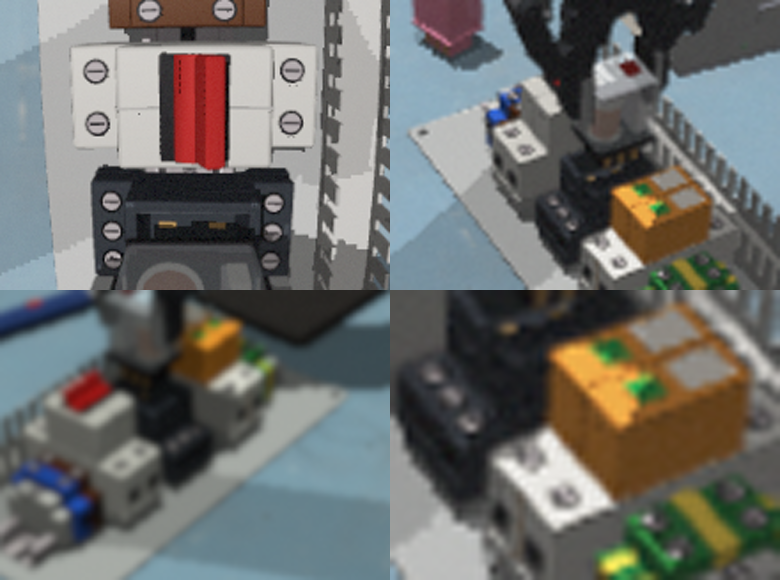

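The relay is over the socket opening; the wrist crop shows its body's left and right edges centred on the turret. Nudging 2 mm and inserting.

Emit:
apply_moves(
  commands=[
    [-0.06, 0, 0, 0],
    [0, 0, 0.15, 0],
    [0, 0, 0.15, 0],
    [0, 0, 0.1, 0],
    [0, 0, 0.1, 0],
    [0, 0, 0, 0],
  ],
)

```text
time: 29.0
eef_pos: [625.3, 132.6, 84.7]
tcp_rot: [[-0.044, 0.999, -0.001], [0.999, 0.044, -0.0], [-0.0, -0.001, -1.0]]
ft_force: [0.3, 0.1, -0.1]
opening: 37.4
grip_force: 40.7
```

Emit:
apply_moves(
  commands=[
    [0, 0, 0.05, 0],
    [0, 0, 0.05, 0],
    [0, 0, 0.05, 0],
    [0, 0, 0.05, 0],
    [0, 0, 0, 0],
  ],
)

```text
time: 29.5
eef_pos: [625.9, 133.1, 79.5]
tcp_rot: [[-0.044, 0.999, 0.0], [0.999, 0.044, 0.001], [0.001, 0.0, -1.0]]
ft_force: [1.4, 1.2, -0.6]
opening: 37.5
grip_force: 40.7
```

Emit:
apply_moves(
  commands=[
    [0, 0, 0.05, 0],
    [0, 0, 0.05, 0],
    [0, 0, 0.05, 0],
    [0, 0, 0, 0],
    [0, 0, 0, 0],
  ],
)

```text
time: 30.0
eef_pos: [626.2, 133.3, 78.6]
tcp_rot: [[-0.044, 0.999, 0.001], [0.999, 0.044, -0.001], [-0.001, 0.001, -1.0]]
ft_force: [-8.5, -1.8, 22.9]
opening: 37.5
grip_force: 43.7
```

Emit:
apply_moves(
  commands=[
    [0, 0, -0.08, 0],
    [0, 0, 0, 0],
    [0, 0, 0, 0],
    [0, 0, 0, 0],
    [0, 0, -0.3, 0],
    [0, 0, -0.6, 0],
    [0, 0, -1, 0],
    [0, 0, -1, 0],
    [0, 0, -1, 0],
    [0, 0, 0, 0],
    [0, 0, 0, 0],
  ],
  claw=0.4,
)

```text
time: 31.1
eef_pos: [626.8, 133.0, 196.7]
tcp_rot: [[-0.044, 0.999, 0.003], [0.999, 0.044, 0.0], [0.0, 0.004, -1.0]]
ft_force: [-0.8, 0.2, -0.2]
opening: 59.8
grip_force: 0.0
```

```bash
python3 - <<'E'
from look import *
for n,e,z in(('relay',(625.6,132.7,.05),46),('main_switch',(623.6,186.6,.05),10),('surge_arrester',(629,79.4,.05),10)):
    go(n,*e,z=z)
d={c:snapshot(c) for c in('wrist','side','scene')}
f=lambda c,y,x,h,w:cv2.resize(d[c]['image'][y:y+h,x:x+w],(390,290),interpolation=cv2.INTER_CUBIC)
cv2.imwrite('pics/pl8.png',np.vstack([np.hstack([f('wrist',60,140,208,280),f('side',150,250,82,110)]),np.hstack([f('scene',160,215,82,110),f('scene',110,110,246,330)])])[:,:,::-1])
E
```

```text
wrist 0.56 [275. 201.  50.  55.] [276. 197.]
FIT relay [6.24942e+02 1.31795e+02 7.00000e-02] 0.087
time 31.2 tcp [625.4 132.4 194.3] head 0.044 tool dxy/30 [-0.02 -0.01] roll/0.1 -0.26 F [ 0.4 -0.5  0.2] open 59.8
wrist 0.71 [280. 130.  98.  44.] [279. 128.]
FIT main_switch [6.24260e+02 1.87653e+02 5.20000e-02] 0.051
time 31.3 tcp [625.  132.4 193.4] head 0.044 tool dxy/30 [1.84 0.05] roll/0.1 -0.08 F [ 0.5  0.5 -0.1] open 59.8
wrist 0.76 [279. 243.  91.  62.] [280. 239.]
FIT surge_arrester [6.29649e+02 7.94850e+01 6.30000e-02] 0.237
time 31.4 tcp [625.2 132.5 193.4] head 0.044 tool dxy/30 [-1.77  0.07] roll/0.1 -0.19 F [ 0.7 -0.7  0.4] open 60.2
```

View pics/pl8.png

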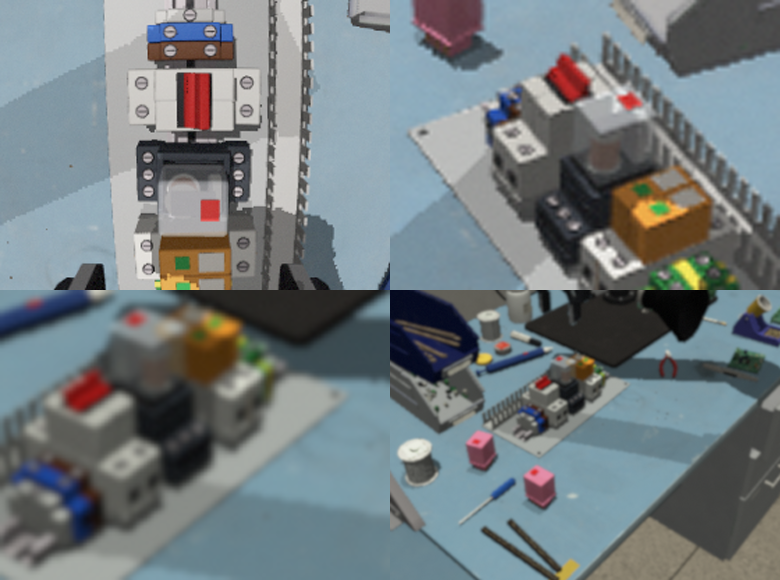

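Everything is in place: the switch is by the brown terminal, the relay sits flush in the socket, and the arrester is by the earth pair. The tools haven't moved and the gripper is clear, so I'm handing in.

```bash
python3 -c "
from rig import *
print(finish_job())"
```

```text
the job is handed in; nothing more can be done
None
```

I handed the job in at about 31.5 s: the main switch is beside the feed terminals and the arrester beside the earth terminals (gaps about 5 mm each by my position fits), with the socket between them and the relay plugged in; all seated at their expected heights, and I did not touch the tools or the pink look-alikes.

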